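# Open the abrasives case by its hidden catch

### The job

Open the blue abrasives case: its sprung lid is held by a catch that lies down in a notch in the black ledge along the case's far edge, out of sight from the robot's side and set at a different place along the ledge each time. Feel along the ledge with a fingertip until it finds the notch, press the catch down inside it until the lid springs up by itself, then take the hand away so that the lid stays open. Do not force the case, do not pick anything up, and leave the things standing round it where they are.

Things in the scene. Friction and masses are not known exactly. Their poses are not given: they have to be found in the camera images.
- case: Blue low case, 400 mm long (y), 208 mm deep (x), 66 mm high, screwed to the table; origin at the centre of its underside, +x to its far long edge, away from the robot. Window lid over x -100 to +66, its top at z 66 mm. Behind it, y -82 to +82, is a hand recess open upward and to +x, between 66 mm high corner housings, with the black ledge in it.
- lid (a joint): Lid angle in rad: 0 shut, 0.5 fully open. Hinged on the case's near long edge; a spring lifts it to 0.5 in about a second once the catch lets go, the far edge rising about 80 mm, and holds it there.
- lid_far_edge (a point): Middle of the lid's far top edge, beside the ledge; at the case's x 66, y 0, z 66 mm while shut.
- catch (a joint): Angle of the paddle in rad: 0 at rest, 0.34 at its stop. Pressed on its outer part it tips down about an axle along y at the case's x 61, z 37 mm: about 2.5 N starts it; 7 N at x 88 brings it to its stop, 9 mm down there. The lid lets go at about 0.16 (4 to 5 mm down). It springs back up. Press near the notch's middle: near its ends a broad finger would rest on the ledge.
- block: Loose hand sanding block, dark grey base with yellow grip, 118x70x38 mm, beyond the case; origin at the centre of its underside. Leave it.
- tape: Loose roll of cream masking tape lying flat, 100 mm across, 24 mm high, beyond the case; origin at the centre of its underside. Leave it.
- jar: Loose clear jar of washers with black lid, 62 mm across, 84 mm high, to the right of the case; origin at the centre of its underside. Leave it.
- tin: Loose flat tin with dark red lid, 67x95x28 mm, to the left of the case; origin at the centre of its underside. Leave it.
- ledge_middle (a point): Middle of the ledge's top (case x 85, y 0, z 44 mm). Black plastic, 40 mm deep (case x 65 to 105), 164 mm long. It has one notch, 50 mm long in y, open to +x, its middle anywhere from y -55 to +55 mm; no pose here tells where. In it the catch's black ribbed paddle (46 mm long, x 63 to 103) lies with its top at z 39, 5 mm below the ledge.

How it is judged:
On the way:
1. the catch in the notch is pressed down (value of joint catch above 0.12 rad), for 0.02 s.
At the end, for the whole second after the job is handed in: The lid stands open by more than 0.4 rad, the catch has sprung back up (below 0.05 rad), and the sanding block, tape, jar and tin are within 20 mm of where they stood (value of joint lid above 0.4 rad and value of joint catch below 0.05 rad and distance of each of block, tape, jar, tin from where it was at the start of the episode below 0.02 m); the robot touches nothing.
It fails at once if the case or its lid is pushed by the fingers with more than 40 N (contact force between the fingers and case above 40 N).
It fails at once if one of the loose things round the case is moved by more than 20 mm or picked up (distance of any of block, tape, jar, tin from where it was at the start of the episode above 0.02 m).
It also fails if it takes over 54 s, if anything falls off the work surface, if the arm or the gripper's body presses on something with over 40 N, if the wrist force passes 120 N, or if a joint passes its speed limit or range.

### The arm

A 6-joint arm with a two-finger parallel gripper is mounted at the origin on the work surface; the furniture and walls round the work are solid. World frame = base frame: x ahead of the robot, y to its left, z up, the work surface at z = 0. Lengths are in m, angles in rad, forces in N, time in s.
With the tool pointing down it reaches from about 0.425 to 1.125 m from the base axis. Payload 14.9 kg.
Tool frame: the origin (TCP) lies on the mounting face of the last link; the fingertips stand ahead of it and the grasp point (between the pads) lies 172 mm ahead of it (nose_length is the z of the fingertips in the tool frame, in m); z points along the fingers, y is the line along which they close (so a half turn about z gives the same grasp; the last joint's range is limited). The gripper opens to 91 mm and grips with 3 to 60 N. Pads are 32 mm wide; open, the fingers measure 118 mm over their backs; the gripper's body (76 mm by 178 mm) begins 60 mm behind the grasp point.
Start: joints at [-1.173, 0.379, 1.734, -0, 1.028, -0.033], TCP at [0.292, -0.636, 0.405] pointing down, gripper open.
Joint ranges: [-2.77, 2.77], [-0.74, 2.19], [0, 2.66], [-1.06, 4.2], [0.31, 2.87], [-3.08, 3.08]. Speed limits (rad/s): [1.89, 1.89, 2.39, 3.14, 3.14, 3.14].

### API

Orientations are given as a unit quaternion [x, y, z, w].
In Python, from rig import * gives the robot as it stands.
- The arm moves only by the tool jog_arm, never from a script. Its argument "series" is a list of rows, each a list of 5 numbers: the finger opening in cm, from 0 to 9.12, then the shift along the world's x, y, z in cm, then the turn about the world's z in rad. In form: [[claw, x, y, z, twist], ...]. A call has 1 to 12 rows; each row is the pose to reach, as a shift and turn from the pose commanded when the call began; what a row does not reach only later rows make up. A row lasts 1/10 s, in which the tool goes at most 50 mm and 8.59 degrees, less where a joint would pass 70% of its speed; a pose out of reach is approached as far as the arm can. A call with a gripper value outside its range is refused whole. The fingers move at their own pace and stop on an object; "force" is the grip in N (left out, the last holds). Time passes only in rows, so rows that repeat a pose let the fingers close. It gives the time, the measured TCP pose, the force, the opening and the grip force at its end, in the units of the state.
- get_state(): the state, without advancing time (a new reading comes with each control period).
- read_camera(name): name is "side" or "top"; returns a dict with "image" (420x560x3 uint8, red, green, blue), "fx", "fy", "cx", "cy" (pixels), "R" (3x3) and "t" (3): a world point X has camera coordinates R X + t. Camera axes: x right, y down, z forward; pixel columns grow to the right and rows downward; lengths in m; the calibration is good to about 2 mm. A picture is of the moment at which its call begins. There is no depth.
- job_done(): hands the job in; it is judged then, once.
The state is a dict: "t": time; "q": joint angles; "qd": joint speeds; "joint_torque": joint torques, N m; "eef_pos": TCP position; "orientation": TCP orientation; "wrist_force": force on the tool from outside, world axes, zero at the start; "wrist_torque": the same for the moment, N m; "width": opening from 0.0 (shut) to 1.0 (fully open); "grip_force": force on a finger pad.
Only numpy, scipy, OpenCV 4.12 (cv2) and the standard library are available. Lean on these libraries where they do the work, as an engineer would, in place of code of your own. Each camera call takes 0.05 s, during which the arm holds its last target. There are 200 camera calls.

## Working session

There is one attempt and no reset: what is moved stays moved. The work goes in short steps, Python scripts to look and compute and a tool call to move; the robot and the scene stay as the last step left them, time stands still between calls to the robot, and variables do not carry over. Pictures are saved under pics/ and viewed, at most 10 in all, crops included, and the job is handed in when it is done.

Besides the shell and the picture viewer there is one more tool, called after "Emit:" as name(argument=value, ...), one argument or row to a line, values as JSON. jog_arm: Moves the arm, as the interface text tells. Its arguments: {"type":"object","properties":{"series":{"type":"array","items":{"type":"array","items":{"type":"number"}}},"force":{"type":"number"}},"required":["series"]}

```bash
mkdir -p pics; python3 - <<'E'
from rig import *
import cv2,numpy as np,json
for n in("side","top"):
    c=read_camera(n); cv2.imwrite(f"pics/{n}0.png",c["image"][:,:,::-1])
    np.savez(f"{n}0.npz",**c)
    print(n,c["fx"],c["cx"],c["cy"],np.round(c["R"],3).tolist(),np.round(-np.array(c["R"]).T@c["t"],3))
s=get_state();print(s["t"],s["eef_pos"],s["orientation"],s["wrist_force"]);
try: print(nose_length)
except Exception as e: print(e)
E
```

```text
side 499.2839538083323 278.3784173621542 209.43479712019075 [[-0.992, -0.123, 0.021], [-0.098, 0.66, -0.745], [0.078, -0.741, -0.667]] [0.465 1.154 1.059]
top 424.03289000284366 283.6306908195581 204.96706430997259 [[0.023, -1.0, 0.005], [-0.99, -0.023, -0.14], [0.14, -0.002, -0.99]] [0.429 0.066 1.132]
0.1 [ 0.29224255 -0.6359107   0.40418072] [ 9.76895578e-01  2.13716669e-01 -7.10060456e-05 -4.59079811e-04] [ 0.12758423  0.12112576 -0.65619059]
0.1908
```

View pics/side0.png

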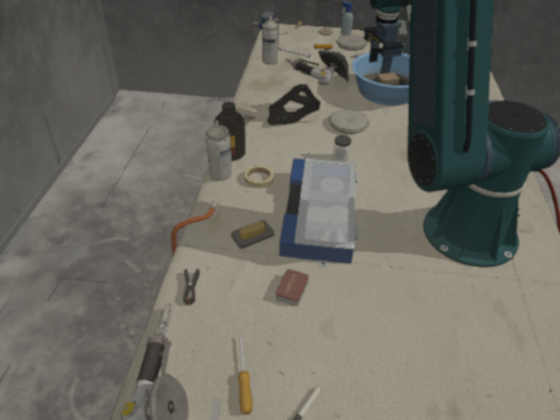

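View pics/top0.png

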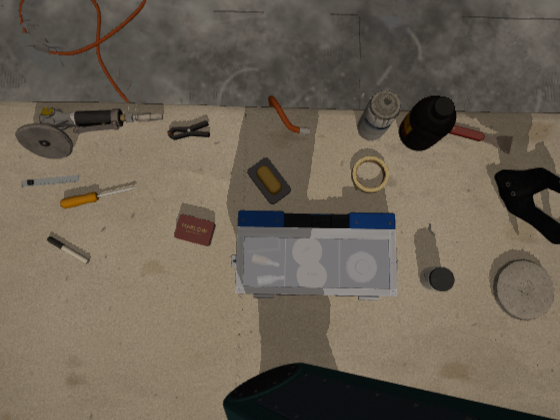

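```bash
cat > m.py <<'E'
import cv2,numpy as np
def load(n): return dict(np.load(n+".npz"))
def ray(c,u,v):
    d=np.array([(u-c["cx"])/c["fx"],(v-c["cy"])/c["fy"],1]); return -c["R"].T@c["t"], c["R"].T@d
def onz(c,u,v,z):
    o,d=ray(c,u,v); return o+d*(z-o[2])/d[2]
def tri(c1,p1,c2,p2):
    o1,d1=ray(c1,*p1);o2,d2=ray(c2,*p2); A=np.c_[d1,-d2]
    s=np.linalg.lstsq(A,o2-o1,rcond=None)[0]; a=o1+s[0]*d1;b=o2+s[1]*d2
    return (a+b)/2,np.linalg.norm(a-b)
E
python3 - <<'E'
from m import *
for n in("side0","top0"):
    c=load(n);h=cv2.cvtColor(c["image"],cv2.COLOR_RGB2HSV)
    m=cv2.inRange(h,(105,120,40),(125,255,255))
    cs,_=cv2.findContours(m,cv2.RETR_EXTERNAL,cv2.CHAIN_APPROX_NONE)
    for k in cs:
        if cv2.contourArea(k)>80: print(n,cv2.contourArea(k),cv2.boundingRect(k),cv2.approxPolyDP(k,2,True)[:,0].tolist())
a=load("top0")["image"][195:305,220:410,::-1]; b=load("side0")["image"][145:275,260:375,::-1]
a=cv2.resize(a,None,fx=4,fy=4,interpolation=2);cv2.imwrite("pics/topc.png",a)
cv2.imwrite("pics/sidec.png",cv2.resize(b,None,fx=4,fy=4,interpolation=2))
E
```

```text
side0 150.5 (292, 160, 12, 20) [[295, 160], [292, 179], [300, 179], [303, 161]]
top0 650.0 (349, 213, 46, 16) [[349, 214], [349, 227], [394, 228], [393, 214]]
top0 642.5 (238, 211, 46, 16) [[239, 211], [238, 225], [283, 226], [283, 212]]
```

View pics/topc.png

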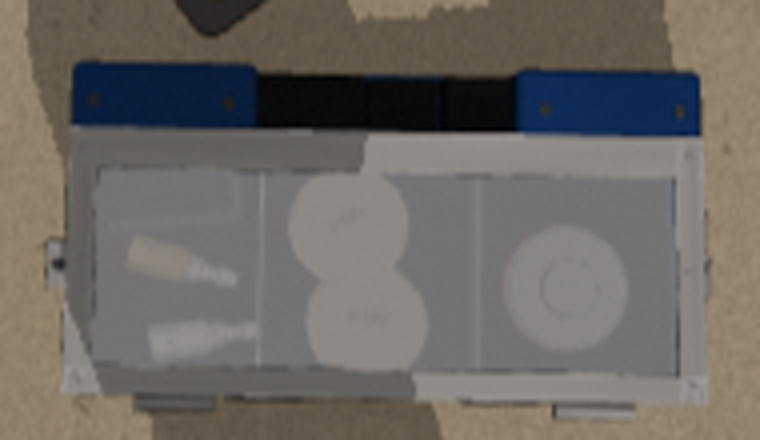

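View pics/sidec.png

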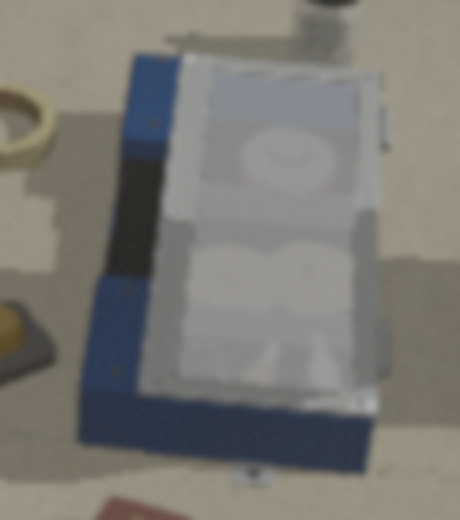

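The top crop shows the black ledge between the blue housings (crop cols 257–516). A fainter 78-pixel segment at cols 365–443 looks like the 50 mm notch, right of the middle. The side crop gives the far corners of the case for triangulation.

```bash
python3 - <<'E'
from m import *
s,t=load("side0"),load("top0")
R=lambda x:np.round(x,4)
T=lambda x,y:(220+x/4-.4,195+y/4-.4); S=lambda x,y:(260+x/4-.4,145+y/4-.4)
for a,b in[((135,55),(698,73)),((82,408),(74,65)),((180,57),(700,135)),((138,392),(72,127))]:
    p,e=tri(s,S(*a),t,T(*b));print(R(p),R(e),R(onz(t,*T(*b),.066)))
FR,FL=onz(t,*T(698,73),.066),onz(t,*T(74,65),.066)
yv=FL-FR;print("len",np.linalg.norm(yv));yv/=np.linalg.norm(yv);xv=np.array([yv[1],-yv[0],0]);print(xv,np.arctan2(xv[1],xv[0]))
mid=(FL+FR)/2;O=mid-.104*xv;O[2]=0;print("origin",R(O))
for u in(257,365,404,443,516):
    p=onz(t,*T(u,100),.044)-O;print(u,R(p@xv),R(p@yv))
for yy in(-.012,0):print(yy,R(O+.093*xv+yy*yv))
for n,r in(("block",(268,180)),("tape",(370,174))):
    p=onz(t,*r,.03);print(n,R(p),R((p-O)@xv),R((p-O)@yv))
E
```

```text
[ 0.5644 -0.217   0.0641] 0.0027 [ 0.5655 -0.2166  0.066 ]
[0.5617 0.1811 0.0451] 0.0047 [0.5614 0.1788 0.066 ]
[ 0.5256 -0.2173  0.0658] 0.0011 [ 0.5261 -0.2173  0.066 ]
[0.5215 0.1788 0.0643] 0.0014 [0.5221 0.1786 0.066 ]
len 0.3954194197181746
[0.99994678 0.01031698 0.        ] 0.010317159511670006
origin [ 0.4595 -0.0199  0.    ]
257 0.0856 0.0815
365 0.0864 0.0119
404 0.0868 -0.0133
443 0.0871 -0.0385
516 0.0877 -0.0856
-0.012 [ 0.5526 -0.031   0.    ]
0 [ 0.5525 -0.019   0.    ]
block [0.65   0.1067 0.03  ] 0.1918 0.1247
tape [ 0.6726 -0.1635  0.03  ] 0.2116 -0.1458
```

Emit:
jog_arm(
  series=[
    [0, 2, 5, 2, -0.14],
    [0, 4, 9, 2, -0.28],
    [0, 6, 14, 2, -0.42],
    [0, 8, 18, 2, -0.42],
    [0, 10, 23, 2, -0.42],
    [0, 12, 27, 2, -0.42],
    [0, 14, 32, 2, -0.42],
    [0, 15, 36, 2, -0.42],
    [0, 17, 40, 2, -0.42],
    [0, 19, 45, 2, -0.42],
    [0, 21, 49, 2, -0.42],
    [0, 23, 54, 2, -0.42],
  ],
  force=10,
)

```text
t: 1.3
eef_pos: [0.5214, -0.0977, 0.4248]
orientation: [1.0, 0.005, 0.0, 0.0]
wrist_force: [-0.5, -0.9, 0.5]
width: 0.007
grip_force: 0.0
```

Emit:
jog_arm(
  series=[
    [0, 1.5, 4, 0, 0],
    [0, 3, 8, 0, 0],
    [0, 3.3, 12.4, 0, 0],
    [0, 3.3, 12.4, -5, 0],
    [0, 3.3, 12.4, -9, 0],
    [0, 3.3, 12.4, -13, 0],
    [0, 3.3, 12.4, -15, 0],
    [0, 3.3, 12.4, -16, 0],
    [0, 3.3, 12.4, -16, 0],
    [0, 3.3, 12.4, -16, 0],
  ],
)

```text
t: 2.3
eef_pos: [0.5543, 0.0243, 0.2657]
orientation: [1.0, 0.005, 0.001, -0.0]
wrist_force: [0.2, 0.0, -0.3]
width: 0.004
grip_force: 0.0
```

```bash
python3 - <<'E'
from rig import *
import cv2,numpy as np
s=get_state();print(s["eef_pos"],s["orientation"],s["wrist_force"])
a=read_camera("top")["image"][150:300,220:410,::-1];b=read_camera("side")["image"][105:255,230:420,::-1]
cv2.imwrite("pics/v1.png",cv2.resize(np.hstack([a,b]),None,fx=2.1,fy=2.1,interpolation=2))
E
```

```text
[0.55434082 0.02434471 0.2656628 ] [ 9.99985412e-01  5.37266024e-03  5.56159864e-04 -7.16584618e-06] [ 0.18954133  0.00676555 -0.28218253]
```

View pics/v1.png

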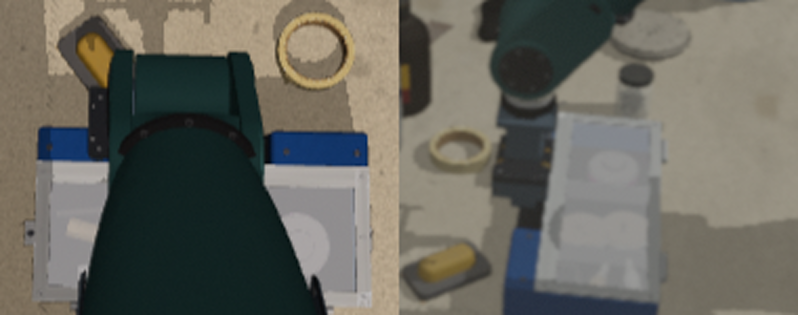

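The pair of crops shows the hand over the recess, clear of the block (about (90,50) left) and tape. Now a gentle touch on the ledge to get its height.

Emit:
jog_arm(
  series=[
    [0, 0, 0, -1, 0],
    [0, 0, 0, -2, 0],
    [0, 0, 0, -2.5, 0],
    [0, 0, 0, -2.8, 0],
    [0, 0, 0, -3.0, 0],
    [0, 0, 0, -3.1, 0],
    [0, 0, 0, -3.2, 0],
    [0, 0, 0, -3.2, 0],
  ],
)

```text
t: 3.2
eef_pos: [0.554, 0.0244, 0.2349]
orientation: [1.0, 0.005, -0.001, 0.0]
wrist_force: [-19.8, 0.1, 52.5]
width: 0.003
grip_force: 26.0
```

Stiff contact, much more force than wanted; the ledge top is at TCP z ≈ 0.2349. I'll back off now and use finer steps.

Emit:
jog_arm(
  series=[
    [0, 0, 0, 0.5, 0],
  ],
)

```text
t: 3.3
eef_pos: [0.5539, 0.0244, 0.2383]
orientation: [1.0, 0.005, -0.0, -0.0]
wrist_force: [-0.5, -0.1, -0.4]
width: 0.005
grip_force: 0.0
```

```bash
python3 - <<'E'
from rig import *
s=get_state();print(s["t"],s["eef_pos"],s["wrist_force"],{k:v for k,v in s.items() if k not in("q","qd","joint_torque")}.keys())
E
```

```text
3.3 [0.55389383 0.02437806 0.2383307 ] [-0.49538594 -0.06795499 -0.42904963] dict_keys(['t', 'eef_pos', 'orientation', 'wrist_force', 'wrist_torque', 'grip_force', 'width'])
```

Emit:
jog_arm(
  series=[
    [0, 0, -2, 0, 0],
    [0, 0, -4, 0, 0],
    [0, 0, -5.6, 0, 0],
    [0, 0, -5.6, 0, 0],
    [0, 0, -5.6, -0.2, 0],
    [0, 0, -5.6, -0.35, 0],
    [0, 0, -5.6, -0.42, 0],
    [0, 0, -5.6, -0.42, 0],
  ],
)

```text
t: 4.1
eef_pos: [0.5538, -0.0312, 0.2333]
orientation: [1.0, 0.006, -0.0, -0.0]
wrist_force: [-1.2, -0.2, 0.6]
width: 0.002
grip_force: 0.0
```

The finger is 1.6 mm below the ledge top with no force, so the notch is here. Pressing on in small steps.

Emit:
jog_arm(
  series=[
    [0, 0, 0, -0.2, 0],
    [0, 0, 0, -0.4, 0],
    [0, 0, 0, -0.6, 0],
    [0, 0, 0, -0.75, 0],
    [0, 0, 0, -0.9, 0],
    [0, 0, 0, -0.9, 0],
  ],
)

```text
t: 4.7
eef_pos: [0.554, -0.0316, 0.2246]
orientation: [1.0, 0.005, 0.0, -0.0]
wrist_force: [-0.6, 0.6, 8.3]
width: 0.005
grip_force: 3.7
```

Emit:
jog_arm(
  series=[
    [0, 0, 0, -0.1, 0],
    [0, 0, 0, -0.18, 0],
    [0, 0, 0, -0.18, 0],
    [0, 0, 0, -0.18, 0],
  ],
)

```text
t: 5.1
eef_pos: [0.554, -0.0316, 0.2231]
orientation: [1.0, 0.005, -0.0, -0.0]
wrist_force: [-3.1, 1.6, 12.0]
width: 0.005
grip_force: 4.7
```

```bash
python3 - <<'E'
from rig import *
import cv2,numpy as np
b=read_camera("side")["image"][105:255,230:420,::-1]
cv2.imwrite("pics/v2.png",cv2.resize(b,None,fx=3,fy=3,interpolation=2))
E
```

```text
(no output)
```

View pics/v2.png

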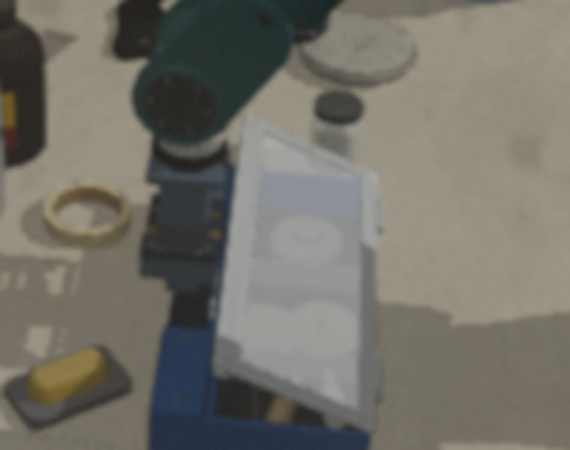

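The lid has sprung up (edge from about (250,120) to (230,350)) close in front of the hand. I'll withdraw outward, then upward.

Emit:
jog_arm(
  series=[
    [0, 1, 0, 0.8, 0],
    [0, 3, 0, 2, 0],
    [0, 4, 0, 4, 0],
    [0, 4, 0, 8, 0],
    [0, 4, 0, 12, 0],
    [0, 4, 0, 16, 0],
    [0, 4, 0, 20, 0],
    [0, 4, 0, 24, 0],
    [0, 4, 0, 24, 0],
  ],
)

```text
t: 6.05
eef_pos: [0.595, -0.0317, 0.4686]
orientation: [1.0, 0.005, 0.004, 0.0]
wrist_force: [0.2, -1.2, -0.1]
width: 0.008
grip_force: 0.0
```

Emit:
jog_arm(
  series=[
    [0, 0, 0, 0, 0],
    [0, 0, 0, 0, 0],
    [0, 0, 0, 0, 0],
    [0, 0, 0, 0, 0],
    [0, 0, 0, 0, 0],
    [0, 0, 0, 0, 0],
    [0, 0, 0, 0, 0],
    [0, 0, 0, 0, 0],
    [0, 0, 0, 0, 0],
    [0, 0, 0, 0, 0],
  ],
)

```text
t: 7.05
eef_pos: [0.5939, -0.0316, 0.4628]
orientation: [1.0, 0.005, 0.0, 0.0]
wrist_force: [0.0, -0.3, -0.2]
width: 0.003
grip_force: 0.0
```

```bash
python3 - <<'E'
from rig import *
import cv2,numpy as np
b=read_camera("side")["image"][105:295,230:420,::-1]
cv2.imwrite("pics/v3.png",cv2.resize(b,None,fx=3,fy=3,interpolation=2))
E
```

```text
(no output)
```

View pics/v3.png

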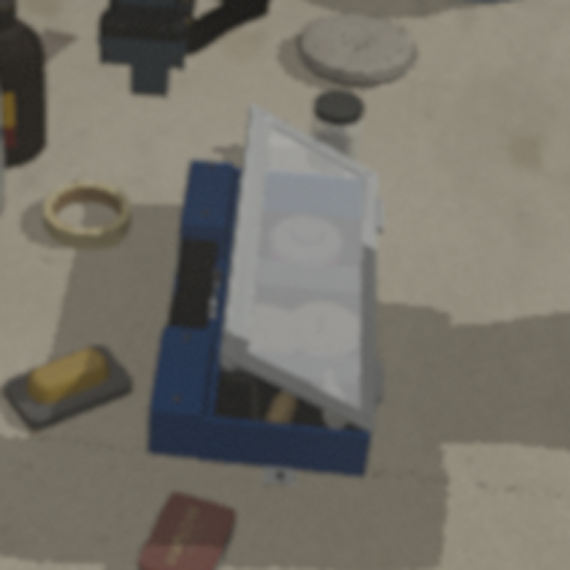

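The lid stands fully open (free edge from (255,110) to (230,355)) and the hand is well clear. The tape, block, jar and tin are unmoved.

```bash
python3 -c "
from rig import *
print(job_done())"
```

```text
the job is handed in; nothing more can be done
None
```

The lid is open, the hand is clear and the job is handed in, but my first touch on the ledge read 52 N at the wrist, above the 40 N limit for pushing on the case, so it may be judged a failure; no verdict came back.

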